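# Release the latched key on the bench switch box

## Task

One of the four identical keys on the bench switch box has been left latched down, so its machine is still on. Find out which with light taps of the fingertips (it does not give), then press that key right down and let it go, so that it springs up and all four keys stand up level. Press none of the other keys right down, and leave the tools and parts lying round the box where they are, without picking anything up.

Things in the scene. Friction and masses are not known exactly. Their poses are not given: they have to be found in the camera images.
- key_box: Switch box fixed to the bench: grey case, wooden end cheeks, 108 (x) x 248 (y) x 54 mm high, turned up to 0.3 rad. Origin: centre of its underside, on the bench; y along the row of keys, x away from the robot, z up. Four identical grey sprung keys on top, 55 mm centre to centre, caps 60 (x) x 36 (y) mm. A key that is up has its top at 68 mm, 16 mm above the deck; it travels 9.5 mm straight down.
- key_1_top (a point): Centre of the flat top of the left-hand key, +82.5 mm along the box's y. All keys: the first 4 mm of travel are soft (0.6 to 2 N), then a firmer spring is met (a step to 6 N), and right down takes 9 N: a light tap of 2 to 5 N sinks a key that is up by about 4 mm and no further.
- key_2_top (a point): Centre of the flat top of the second key from the left, +27.5 mm along the box's y. One key, any of the four, is latched: it rests about 4 mm lower than the others and does not give to a light tap of 2 to 5 N.
- key_3_top (a point): Centre of the flat top of the third key from the left, -27.5 mm along the box's y. The latched key lets go once pressed to 8 mm below full height (about 8 N; right down to its stop at 9.5 mm is safe), and springs up when released.
- key_4_top (a point): Centre of the flat top of the right-hand key, -82.5 mm along the box's y. Keys that are up spring back after a tap. One pressed right down counts as switched by mistake.
- finger_plane: Bystander: small brass finger plane, 29 x 60 x 31 mm, loose, near side of the box. Origin: centre of its underside. Not to be disturbed.
- spool_clamp: Bystander: wooden spool clamp with a wing nut, standing upright, 35 mm across, 68 mm tall, loose, near side of the box. Origin: centre of its underside. Not to be disturbed.
- sanding_block: Bystander: brown sanding block, 46 x 90 x 27 mm, loose, far side of the box. Origin: centre of its underside. Not to be disturbed.
- bridge_blank: Bystander: small wooden violin bridge blank lying flat, 33 x 41 x 8 mm, loose, far side of the box. Origin: centre of its underside. Not to be disturbed.

How it is judged:
By the outcome, as a careful person would: the job done as asked, in the order asked, and still so for the second after the job is handed in, with the robot touching nothing.
It also fails if it takes over 48 s, if anything falls off the work surface, if the arm or the gripper's body presses on something with over 40 N, if the wrist force passes 120 N, or if a joint passes its speed limit or range.

## Robot

A 7-joint arm with a two-finger parallel gripper is mounted at the origin on the work surface; the furniture and walls round the work are solid. World frame = base frame: x ahead of the robot, y to its left, z up, the work surface at z = 0. Lengths are in mm, angles in rad, forces in N, time in s.
With the tool pointing down it reaches from about 350 to 900 mm from the base axis. Payload 8.1 kg.
Tool frame: the origin (TCP) lies midway between the tips of the shut fingers; the grasp point (between the pads) lies 19 mm behind it; z points along the fingers, x is the direction in which the jaws open and shut, and the axes are right-handed (so a half turn about z gives the same grasp; the last joint's range is limited). The gripper opens to 85 mm and grips with 20 to 120 N. Pads are 22 mm wide; open, the fingers measure 114 mm over their backs; the gripper's body (76 mm by 85 mm) begins 54 mm behind the grasp point. The pads swing forward as they close: fully open they stand 13 mm farther back than shut.
Start: joints at [1.002, 0.434, 0.025, 1.573, -0.012, 1.134, -0.075], TCP at [280.691, -558.439, 231.323] pointing down, gripper open.
Joint ranges: [-2.62, 2.62], [-0.44, 2.09], [-1.27, 1.32], [0.08, 2.57], [-1.32, 4.46], [0.12, 2], [-2.74, 2.74]. Speed limits (rad/s): [2.22, 2.22, 3.01, 3.01, 3.14, 3.14, 3.14].

## Interface

Orientations are given as a rotation vector (axis times angle).
In Python, from bench import readout, vision, workorder, nets gives the robot as it stands.
- The arm moves only by the tool move_arm, never from a script. Its argument "moves" is one flat list of numbers, 7 for each row, row after row: the turn, a rotation vector about the tool's x, y, z in rad, then the shift along the tool's x, y, z in mm, then the finger opening in mm, from 0 to 85.4. In form: [rx, ry, rz, tx, ty, tz, gripper, rx, ry, rz, tx, ty, tz, gripper, ...]. A call has 1 to 10 rows; each row shifts and turns the pose as measured when the row begins, along the tool's axes as they then stand; what a row does not reach is not made up. A row lasts 1/10 s, in which the tool goes at most 50 mm and 8.59 degrees, less where a joint would pass 70% of its speed; a pose out of reach is approached as far as the arm can. A call with a gripper value outside its range is refused whole. The fingers move at their own pace and stop on an object; "squeeze" is the grip in N (left out, the last holds). Time passes only in rows, so rows that do not move let the fingers close. It gives the time, the measured TCP pose, the force and the opening at its end, in the units of the state.
- readout.observe(): the state, without advancing time (a new reading comes with each control period).
- vision.capture(name): name is "side" or "top"; returns the picture (384x512x3 uint8, red, green, blue); there is no depth.
- vision.camera_model(name): a dict with "fx", "fy", "cx", "cy" (pixels), "dist" ([k1, k2, p1, p2, k3] as OpenCV has them; the pictures are not rectified), "rvec" (rotation vector, rad) and "tvec" (3), from world to camera coordinates, as OpenCV has them. Camera axes: x right, y down, z forward; pixel columns grow to the right and rows downward; lengths in mm; the calibration is good to about 2 mm. A picture is of the moment at which its call begins. camera_model takes no time and is no camera call.
- workorder.sign_off(): hands the job in, once; it reports no verdict.
Trained networks look in the newest picture that a camera, given by its name, has taken for a name from the list of things; names that differ only in an ending like _2 or _b are one class to them, and where a whole thing is asked for, a point or a joint stands for the part that bears it (a point fixed in the world has none). Each returns a list of dicts, best first, with "conf" (0 to 1); they miss things now and then, are a little off and sometimes report something else, mostly with a low value. They report only what shows in the picture. A call takes as long as a camera call.
- nets.find_in(target, camera): "centre" ([x, y, z] in mm, in the coordinates of the camera as it stood for that picture, good to about 4 mm: the middle of the surface that is visible of it).
- nets.tip_of(target, camera): "centre" ([x, y, z] in mm, in the coordinates of the camera as it stood for that picture, good to about 4 mm: a listed point, or the origin of a listed thing).
The state is a dict: "clock": time; "q": joint angles; "joint_vel": joint speeds; "joint_efforts": joint torques, N m; "ee_pos": TCP position; "tcp_rot": TCP orientation; "wrist_force": force on the tool from outside, world axes, zero at the start; "ft_torque": the same for the moment, N m; "finger_gap": finger opening in mm.
Only numpy, scipy, OpenCV 4.12 (cv2) and the standard library are available. Lean on these libraries where they do the work, as an engineer would, in place of code of your own. Each camera call takes 0.05 s, during which the arm holds its last target.

## Working session

There is one attempt and no reset: what is moved stays moved. The work goes in short steps, Python scripts to look and compute and a tool call to move; the robot and the scene stay as the last step left them, time stands still between calls to the robot, and variables do not carry over. Pictures are saved under pics/ and viewed, and the job is handed in when it is done.

Besides the shell and the picture viewer there is one more tool, called after "Request:" as name(argument=value, ...), one argument or row to a line, values as JSON. move_arm: Moves the arm, as the interface text tells. Its arguments: {"type":"object","properties":{"moves":{"type":"array","items":{"type":"number"}},"squeeze":{"type":"number"}},"required":["moves"]}

```bash
mkdir -p pics; python3 - <<'E'
from bench import readout, vision, nets
import cv2, numpy as np
s=readout.observe(); print({k:np.round(v,3).tolist() for k,v in s.items()})
for n in("top","side"):
    im=vision.capture(n); cv2.imwrite(f"pics/{n}0.png",im[:,:,::-1])
    m=vision.camera_model(n); R=cv2.Rodrigues(np.array(m["rvec"]))[0]; t=np.array(m["tvec"])
    print(n,m)
    for k in ["key_1_top","key_2_top","key_3_top","key_4_top","key_box","finger_plane","spool_clamp","sanding_block","bridge_blank"]:
        if n=="side" and not k.startswith("key"): continue
        for d in nets.tip_of(k,n)[:4]:
            print(k,round(d["conf"],2),np.round(R.T@(np.array(d["centre"])-t),1))
E
```

```text
{'clock': 0.0, 'q': [1.002, 0.435, 0.025, 1.574, -0.012, 1.134, -0.075], 'joint_vel': [-0.002, 0.001, 0.0, 0.001, -0.001, 0.0, -0.002], 'joint_efforts': [-0.001, -67.048, 1.024, -31.622, 0.015, 0.012, -0.0], 'ee_pos': [280.443, -557.977, 230.518], 'tcp_rot': [-2.674, 1.648, 0.002], 'wrist_force': [-0.679, 0.137, 0.307], 'ft_torque': [0.04, 0.022, -0.012], 'finger_gap': 85.535}
top {'fx': 484.4331914287055, 'fy': 484.4331914287055, 'cx': 256.6775874781439, 'cy': 203.63944971325094, 'dist': array([0.00406932, 0.        , 0.        , 0.        , 0.        ]), 'rvec': array([ 1.98398333, -2.24536431,  0.22055694]), 'tvec': array([ -5.61235679, 560.59730764, 830.65176752])}
key_1_top 0.55 [517.9 -51.9  67.6]
key_2_top 0.56 [ 525.5 -102.1   66.8]
key_2_top 0.18 [ 440.  -207.7    0.8]
key_3_top 0.73 [ 549.1 -155.2   64. ]
key_3_top 0.56 [ 535.2 -130.6   -1.5]
key_3_top 0.33 [ 524.5 -105.2   66.4]
key_4_top 0.89 [ 555.2 -210.7   68.6]
key_box 0.73 [ 537.5 -133.     2.1]
finger_plane 0.56 [ 407.6 -116.6    3.5]
spool_clamp 0.75 [ 436.7 -214.2    2.1]
spool_clamp 0.49 [ 696.6 -179.    -3.7]
sanding_block 0.93 [ 694.7 -175.    -1.2]
bridge_blank 0.84 [647.3 -53.    2.2]
side {'fx': 425.53192478102227, 'fy': 425.53192478102227, 'cx': 255.475252110401, 'cy': 199.67380390655234, 'dist': array([-0.1157648,  0.       ,  0.       ,  0.       ,  0.       ]), 'rvec': array([ 2.53327774,  0.32003863, -0.10264731]), 'tvec': array([-486.06745889, -133.48914216, 1043.85579163])}
key_1_top 0.62 [518.7 -52.3  70.5]
key_2_top 0.63 [ 530.4 -101.8   70.1]
key_4_top 0.82 [ 560.6 -213.1   69.5]
key_box 0.72 [ 5.392e+02 -1.298e+02  1.000e-01]
```

View pics/top0.png

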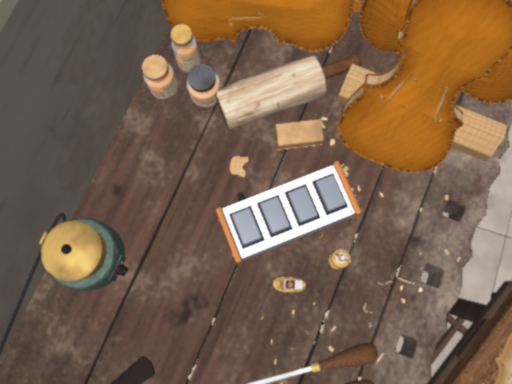

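View pics/side0.png

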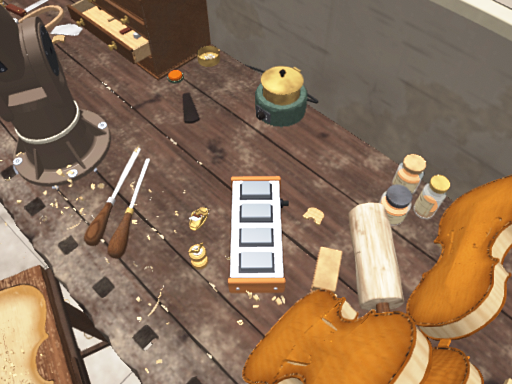

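Top view: box with four keys at about (244,228), (273,214), (302,203), (331,190); plane at (289,285), clamp at (340,259), both on the near side. I'll refine the pose from the cap pixels.

```bash
cat > h.py <<'E'
from bench import readout, vision, nets
import cv2, numpy as np
from scipy.spatial.transform import Rotation as Ro
def back(n,px,z):
    m=vision.camera_model(n); R=cv2.Rodrigues(np.array(m["rvec"]))[0]; t=np.array(m["tvec"])
    K=np.array([[m["fx"],0,m["cx"]],[0,m["fy"],m["cy"]],[0,0,1]])
    u=cv2.undistortPoints(np.array([px],float).reshape(-1,1,2),K,np.array(m["dist"])).reshape(-1,2)
    d=np.c_[u,np.ones(len(u))]@R; o=-R.T@t
    return o+d*((z-o[2])/d[:,2])[:,None]
E
python3 - <<'E'
from h import *
for n,roi in(("top",(215,160,362,262)),("side",(228,172,288,285))):
    im=cv2.imread(f"pics/{n}0.png"); x0,y0,x1,y1=roi
    g=im[y0:y1,x0:x1].astype(int); b,gr,r=g[...,0],g[...,1],g[...,2]
    mask=((b-r>8)&(gr>95)&(gr<205)).astype(np.uint8)
    N,l,st,c=cv2.connectedComponentsWithStats(mask)
    C=[(c[i]+[x0,y0],st[i,4]) for i in range(1,N) if st[i,4]>150]
    for p,a in C: print(n,p.round(1),a,back(n,p,68)[0].round(1))
    cv2.imwrite(f"pics/{n}m.png",cv2.resize(np.hstack([im[y0:y1,x0:x1],cv2.merge([mask*255]*3)]),None,fx=2.5,fy=2.5))
E
```

```text
top [330.2 192.5] 664 [ 557.3 -209.3   68. ]
top [302.3 204. ] 666 [ 542.5 -156.    68. ]
top [274.4 214.7] 681 [ 529.2 -103.5   68. ]
top [246.1 226. ] 694 [515.2 -50.5  68. ]
```

```bash
ls pics
```

```text
side0.png
sidem.png
top0.png
topm.png
```

View pics/topm.png

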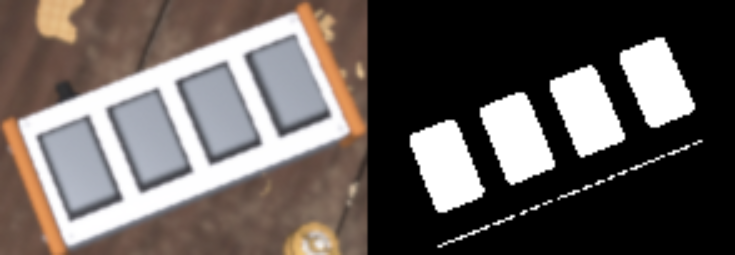

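View pics/sidem.png

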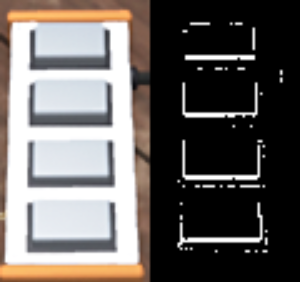

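```bash
cat >> h.py <<'E'
KEY={1:(515.5,-51),2:(529.5,-104),3:(543.5,-157),4:(557.5,-210)}
YAW=0.259
def go(p,n=1):
    s=readout.observe(); R=Ro.from_rotvec(s["tcp_rot"]); 
    by=np.array([-np.sin(YAW),np.cos(YAW),0]); z=np.array([0,0,-1.])
    best=None
    for sg in(1,-1):
        y=by*sg; x=np.cross(y,z); T=Ro.from_matrix(np.c_[x,y,z])
        rv=(R.inv()*T).as_rotvec()
        if best is None or np.linalg.norm(rv)<np.linalg.norm(best): best=rv
    d=np.array(p)-s["ee_pos"]
    print("t",s["clock"],"pos",np.round(s["ee_pos"],1),"F",np.round(s["wrist_force"],2),"gap",np.round(s["finger_gap"],1),"q",np.round(s["q"],2))
    print("turn",np.round(best,3),"shift now-frame",np.round(R.inv().apply(d),1))
    for i in range(n):
        Ri=R*Ro.from_rotvec(best*i/n); print(np.round(best/n,3),np.round(Ri.inv().apply(d/n),1))
E
python3 -c "
from h import *
go((*KEY[4],95),10)"
```

```text
t 0.8 pos [ 280.7 -558.4  231.3] F [-1.05  0.63 -0.66] gap 85.2 q [ 1.    0.43  0.03  1.57 -0.01  1.13 -0.08]
turn [ 0.     0.    -1.364] shift now-frame [-187.  -403.8  136.3]
[ 0.     0.    -0.136] [-18.7 -40.4  13.6]
[ 0.     0.    -0.136] [-13.  -42.6  13.6]
[ 0.     0.    -0.136] [ -7.1 -43.9  13.6]
[ 0.     0.    -0.136] [ -1.1 -44.5  13.6]
[ 0.     0.    -0.136] [  5.  -44.2  13.6]
[ 0.     0.    -0.136] [ 10.9 -43.1  13.6]
[ 0.     0.    -0.136] [ 16.7 -41.2  13.6]
[ 0.     0.    -0.136] [ 22.2 -38.6  13.6]
[ 0.     0.    -0.136] [ 27.2 -35.2  13.6]
[ 0.     0.    -0.136] [ 31.7 -31.2  13.6]
```

Request:
move_arm(
  moves=[0,0,-0.136,-18.7,-40.4,6,0,0,0,-0.136,-13,-42.6,6,0,0,0,-0.136,-7.1,-43.9,6,0,0,0,-0.136,-1.1,-44.5,6,0,0,0,-0.136,5,-44.2,6,0,0,0,-0.136,10.9,-43.1,6,0,0,0,-0.136,16.7,-41.2,6,0,0,0,-0.136,22.2,-38.6,6,0],
  squeeze=20,
)

```text
clock: 1.6
ee_pos: [501.8, -277.1, 182.1]
tcp_rot: [3.133, 0.012, 0.001]
wrist_force: [0.4, -1.0, -0.5]
finger_gap: 0.3
```

```bash
python3 -c "
from h import *
go((*KEY[4],100),6)"
```

```text
t 1.6 pos [ 501.8 -277.1  182.1] F [ 0.37 -1.02 -0.46] gap 0.3 q [ 0.64  0.42 -0.32  1.75  0.16  1.    0.27]
turn [ 0.008  0.    -0.251] shift now-frame [ 56.2 -67.3  81.5]
[ 0.001  0.    -0.042] [  9.4 -11.2  13.6]
[ 0.001  0.    -0.042] [  9.8 -10.8  13.6]
[ 0.001  0.    -0.042] [ 10.3 -10.4  13.6]
[ 0.001  0.    -0.042] [10.7 -9.9 13.6]
[ 0.001  0.    -0.042] [11.1 -9.4 13.7]
[ 0.001  0.    -0.042] [11.5 -8.9 13.7]
```

Request:
move_arm(
  moves=[0.001,0,-0.042,9.4,-11.2,13.6,0,0.001,0,-0.042,9.8,-10.8,13.6,0,0.001,0,-0.042,10.3,-10.4,13.6,0,0.001,0,-0.042,10.7,-9.9,13.6,0,0.001,0,-0.042,11.1,-9.4,13.6,0,0.001,0,-0.042,11.5,-8.9,13.6,0,0,0,0,0,0,0,0],
)

```text
clock: 2.3
ee_pos: [562.8, -200.6, 93.3]
tcp_rot: [3.11, 0.446, 0.0]
wrist_force: [-0.3, 1.0, -0.2]
finger_gap: -0.0
```

```bash
python3 - <<'E'
from h import *
go((*KEY[4],75),1)
for n in("top","side"):
    im=vision.capture(n); cv2.imwrite(f"pics/{n}1.png",cv2.resize(im[140:300,200:400,::-1],None,fx=3,fy=3))
E
```

```text
t 2.3 pos [ 562.8 -200.6   93.3] F [-0.29  1.   -0.25] gap -0.0 q [ 0.51  0.57 -0.37  1.77  0.26  0.86  0.31]
turn [ 0.    -0.     0.026] shift now-frame [-7.8  7.5 18.3]
[ 0.    -0.     0.026] [-7.8  7.5 18.3]
```

View pics/side1.png

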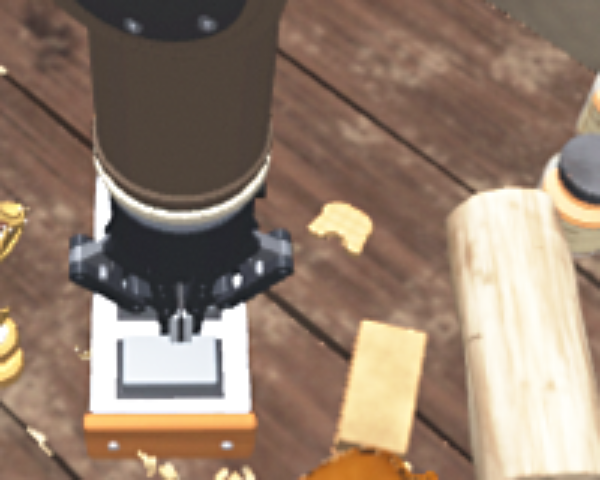

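The side view shows the shut fingers over key 4's inner edge, about 10 mm off centre. I'll correct that and come down a little.

Request:
move_arm(
  moves=[0,0,0.026,-7.8,7.5,6,0,0,0,0,0,0,6,0,0,0,0,0,0,0,0],
)

```text
clock: 2.7
ee_pos: [556.2, -216.4, 83.6]
tcp_rot: [3.113, 0.387, 0.004]
wrist_force: [-0.6, 0.8, -0.3]
finger_gap: -0.1
```

```bash
python3 -c "
from h import *
go((*KEY[4],72),1)"
```

```text
t 2.7 pos [ 556.2 -216.4   83.6] F [-0.61  0.76 -0.29] gap -0.1 q [ 0.53  0.57 -0.35  1.78  0.26  0.83  0.29]
turn [ 0.005 -0.002 -0.011] shift now-frame [ 2.8 -5.9 11.6]
[ 0.005 -0.002 -0.011] [ 2.8 -5.9 11.6]
```

Request:
move_arm(
  moves=[0.004,0,-0.01,1.5,-3.5,3,0,0,0,0,0,0,3,0,0,0,0,0,0,2,0,0,0,0,0,0,0,0],
)

```text
clock: 3.1
ee_pos: [556.7, -213.4, 75.6]
tcp_rot: [3.114, 0.402, 0.004]
wrist_force: [-0.0, -0.1, -0.3]
finger_gap: 0.0
```

```bash
python3 -c "
from h import *
go((*KEY[4],70),1)"
```

```text
t 3.1 pos [ 556.7 -213.4   75.6] F [-0.03 -0.09 -0.32] gap 0.0 q [ 0.52  0.58 -0.35  1.79  0.27  0.81  0.29]
turn [ 0.002 -0.002 -0.002] shift now-frame [ 1.7 -3.1  5.6]
[ 0.002 -0.002 -0.002] [ 1.7 -3.1  5.6]
```

Request:
move_arm(
  moves=[0,0,0,1,-2,3,0,0,0,0,0,0,2,0,0,0,0,0,0,1,0,0,0,0,0,0,0,0],
)

```text
clock: 3.5
ee_pos: [557.5, -210.5, 69.1]
tcp_rot: [3.114, 0.403, 0.004]
wrist_force: [-0.5, 0.1, -0.1]
finger_gap: 0.0
```

Request:
move_arm(
  moves=[0,0,0,0,0,1.5,0,0,0,0,0,0,0,0],
)

```text
clock: 3.7
ee_pos: [557.7, -210.6, 67.7]
tcp_rot: [3.114, 0.403, 0.005]
wrist_force: [-0.2, 0.7, 1.3]
finger_gap: -0.3
```

Request:
move_arm(
  moves=[0,0,0,0,0,1.5,0,0,0,0,0,0,0,0],
)

```text
clock: 3.9
ee_pos: [557.8, -210.6, 66.3]
tcp_rot: [3.114, 0.403, 0.005]
wrist_force: [0.3, -0.6, 1.2]
finger_gap: 0.2
```

Request:
move_arm(
  moves=[0,0,0,0,0,1.3,0,0,0,0,0,0,0,0],
)

```text
clock: 4.1
ee_pos: [557.8, -210.6, 65.0]
tcp_rot: [3.114, 0.403, 0.005]
wrist_force: [-1.7, -0.0, 2.1]
finger_gap: -0.3
```

Request:
move_arm(
  moves=[0,0,0,0,0,-6,0,0,0,0,0,0,-6,0,0,0,0,0,-15,0,0,0,0,0,0,-20,0,0,0,0,0,0,-10,0,0,0,0,0,0,0,0,0,0,0,0,0,0,0,0],
)

```text
clock: 4.8
ee_pos: [545.5, -163.3, 78.6]
tcp_rot: [3.114, 0.404, 0.007]
wrist_force: [0.7, -0.8, 0.6]
finger_gap: -0.2
```

```bash
python3 -c "
from h import *
go((*KEY[3],70),1)"
```

```text
t 4.8 pos [ 545.5 -163.3   78.6] F [ 0.66 -0.83  0.62] gap -0.2 q [ 0.46  0.54 -0.36  1.86  0.26  0.78  0.21]
turn [ 0.002 -0.004 -0.001] shift now-frame [-0.4 -6.6  8.6]
[ 0.002 -0.004 -0.001] [-0.4 -6.6  8.6]
```

Request:
move_arm(
  moves=[0.002,-0.003,0,0,-5,3,0,0,0,0,0,-1,3,0,0,0,0,0,0,2,0,0,0,0,0,0,0,0],
)

```text
clock: 5.2
ee_pos: [544.0, -158.7, 69.5]
tcp_rot: [3.115, 0.401, 0.001]
wrist_force: [0.4, 0.2, -1.1]
finger_gap: -0.0
```

Request:
move_arm(
  moves=[0,0,0,0,0,1.5,0,0,0,0,0,0,0,0],
)

```text
clock: 5.4
ee_pos: [543.9, -159.3, 67.6]
tcp_rot: [3.115, 0.4, 0.0]
wrist_force: [0.4, 0.6, 0.4]
finger_gap: 0.3
```

Request:
move_arm(
  moves=[0,0,0,0,0,1.5,0,0,0,0,0,0,0,0],
)

```text
clock: 5.6
ee_pos: [544.0, -159.5, 66.0]
tcp_rot: [3.115, 0.399, 0.0]
wrist_force: [0.4, -0.2, -0.4]
finger_gap: 0.2
```

Request:
move_arm(
  moves=[0,0,0,0,0,1,0,0,0,0,0,0,0,0],
)

```text
clock: 5.8
ee_pos: [544.0, -159.6, 64.9]
tcp_rot: [3.115, 0.399, 0.001]
wrist_force: [-0.6, -0.6, 0.0]
finger_gap: -0.1
```

Request:
move_arm(
  moves=[0,0,0,0,0,1,0,0,0,0,0,0,0,0],
)

```text
clock: 6.0
ee_pos: [544.2, -159.6, 64.1]
tcp_rot: [3.115, 0.399, 0.001]
wrist_force: [0.1, 0.0, 0.7]
finger_gap: -0.0
```

Request:
move_arm(
  moves=[0,0,0,0,0,0.5,0,0,0,0,0,0,0,0],
)

```text
clock: 6.2
ee_pos: [544.2, -159.7, 64.0]
tcp_rot: [3.115, 0.399, 0.001]
wrist_force: [-1.0, 0.1, 1.2]
finger_gap: -0.2
```

Request:
move_arm(
  moves=[0,0,0,0,0,1,0,0,0,0,0,0,0,0],
)

```text
clock: 6.4
ee_pos: [544.3, -159.7, 63.7]
tcp_rot: [3.115, 0.399, 0.002]
wrist_force: [-2.5, 0.5, 6.3]
finger_gap: -0.0
```

Request:
move_arm(
  moves=[0,0,0,0,0,1.5,0],
)

```text
clock: 6.5
ee_pos: [544.3, -159.7, 62.6]
tcp_rot: [3.114, 0.399, 0.002]
wrist_force: [-3.1, 0.3, 8.2]
finger_gap: -0.3
```

Key 3 looks stiff, starting about 4 mm low. Before pressing it, I'll back off, average the force just above 64 mm, and then tap the other two keys as well.

Request:
move_arm(
  moves=[0,0,0,0,0,-2,0,0,0,0,0,0,-1,0,0,0,0,0,0,0,0],
)

```text
clock: 6.8
ee_pos: [544.5, -159.7, 65.8]
tcp_rot: [3.114, 0.399, 0.003]
wrist_force: [0.5, -0.8, -0.4]
finger_gap: 0.1
```

```bash
cat >> h.py <<'E'
def avgF(n=8):
    F=[]
    for i in range(n): vision.capture("side"); F.append(readout.observe()["wrist_force"][2])
    s=readout.observe(); print("z",round(s["ee_pos"][2],2),"Fz mean",np.mean(F).round(2),"se",(np.std(F)/n**.5).round(2),"t",s["clock"])
E
python3 -c "
from h import *
avgF()"
```

```text
z 65.69 Fz mean 0.01 se 0.2 t 7.2
```

Fz is 0.0±0.2 N at 65.7 mm, where a key that is up would push back with about 1.4 N. So key 3 is the low one. On to key 2 for a check.

Request:
move_arm(
  moves=[0,0,0,0,0,-6,0,0,0,0,0,0,-6,0,0,0,0,0,-15,0,0,0,0,0,0,-22,0,0,0,0,0,0,-14,0,0,0,0,0,0,0,0,0,0,0,0,0,0,0,0],
)

```text
clock: 7.9
ee_pos: [530.8, -106.0, 79.5]
tcp_rot: [3.114, 0.401, 0.004]
wrist_force: [-0.2, -0.4, -0.2]
finger_gap: -0.1
```

```bash
python3 -c "
from h import *
go((*KEY[2],70),1)"
```

```text
t 7.9 pos [ 530.8 -106.    79.5] F [-0.17 -0.39 -0.17] gap -0.1 q [ 0.37  0.51 -0.37  1.92  0.26  0.75  0.11]
turn [ 0.002 -0.003 -0.003] shift now-frame [-0.7 -2.3  9.5]
[ 0.002 -0.003 -0.003] [-0.7 -2.3  9.5]
```

Request:
move_arm(
  moves=[0.002,-0.003,0,-0.5,-2,3,0,0,0,0,0,0,4,0,0,0,0,0,0,3,0,0,0,0,0,0,2,0,0,0,0,0,0,1,0,0,0,0,0,0,0,0],
)

```text
clock: 8.5
ee_pos: [530.3, -106.2, 64.9]
tcp_rot: [3.116, 0.396, -0.001]
wrist_force: [0.6, 1.3, 2.2]
finger_gap: -0.3
```

```bash
python3 -c "
from h import *
avgF(6)"
```

```text
z 65.19 Fz mean 1.81 se 0.27 t 8.8
```

Key 2 gives softly, so it is up. Key 1 next.

Request:
move_arm(
  moves=[0,0,0,0,0,-6,0,0,0,0,0,0,-6,0,0,0,0,0,-15,0,0,0,0,0,0,-22,0,0,0,0,0,0,-15,0,0,0,0,0,0,0,0,0,0,0,0,0,0,0,0],
)

```text
clock: 9.5
ee_pos: [516.2, -52.2, 79.1]
tcp_rot: [3.115, 0.396, 0.001]
wrist_force: [0.5, -0.4, 0.4]
finger_gap: 0.1
```

```bash
python3 -c "
from h import *
go((*KEY[1],70),1)"
```

```text
t 9.5 pos [516.2 -52.2  79.1] F [ 0.53 -0.43  0.36] gap 0.1 q [ 0.28  0.48 -0.38  1.97  0.26  0.73 -0.  ]
turn [ 0.001 -0.001 -0.006] shift now-frame [-0.4 -1.4  9.1]
[ 0.001 -0.001 -0.006] [-0.4 -1.4  9.1]
```

Request:
move_arm(
  moves=[0,0,0,-0.4,-1,3,0,0,0,0,0,0,4,0,0,0,0,0,0,3,0,0,0,0,0,0,2,0,0,0,0,0,0,1,0,0,0,0,0,0,0,0],
)

```text
clock: 10.1
ee_pos: [515.9, -53.2, 64.6]
tcp_rot: [3.116, 0.391, 0.001]
wrist_force: [-0.3, 1.4, 1.9]
finger_gap: 0.2
```

```bash
python3 -c "
from h import *
avgF(6)"
```

```text
z 64.89 Fz mean 1.93 se 0.16 t 10.4
```

Request:
move_arm(
  moves=[0,0,0,0,0,-6,0,0,0,0,0,0,-6,0,0,0,0,0,22,0,0,0,0,0,0,32,0,0,0,0,0,0,32,0,0,0,0,0,0,18,0,0,0,0,0,0,0,0,0,0,0,0,0,0,0,0],
)

```text
clock: 11.2
ee_pos: [543.2, -157.8, 81.3]
tcp_rot: [3.113, 0.393, 0.005]
wrist_force: [-0.6, 1.2, 0.2]
finger_gap: 0.1
```

```bash
python3 -c "
from h import *
go((*KEY[3],66),1)"
```

```text
t 11.2 pos [ 543.2 -157.8   81.3] F [-0.6   1.2   0.23] gap 0.1 q [ 0.45  0.54 -0.36  1.86  0.26  0.79  0.2 ]
turn [ 0.004 -0.003 -0.008] shift now-frame [ 0.4 -0.7 15.3]
[ 0.004 -0.003 -0.008] [ 0.4 -0.7 15.3]
```

Keys 1, 2 and 4 are up and key 3 is latched. I'm over key 3, so now I press it down.

Request:
move_arm(
  moves=[0,0,0,0.4,-0.5,5,0,0,0,0,0,0,5,0,0,0,0,0,0,4,0,0,0,0,0,0,2,0,0,0,0,0,0,2,0,0,0,0,0,0,0,0],
)

```text
clock: 11.8
ee_pos: [543.2, -153.0, 62.6]
tcp_rot: [3.113, 0.402, 0.005]
wrist_force: [-1.0, -1.5, 5.8]
finger_gap: 0.0
```

Request:
move_arm(
  moves=[0,0,0,0,0,2,0,0,0,0,0,0,1.5,0],
)

```text
clock: 12.0
ee_pos: [543.3, -153.1, 60.1]
tcp_rot: [3.111, 0.402, 0.005]
wrist_force: [-2.4, -0.4, 7.6]
finger_gap: -0.1
```

Request:
move_arm(
  moves=[0,0,0,0,0,1.5,0,0,0,0,0,0,1.5,0],
)

```text
clock: 12.2
ee_pos: [543.4, -153.1, 58.3]
tcp_rot: [3.11, 0.403, 0.006]
wrist_force: [-4.8, -0.3, 19.5]
finger_gap: 0.4
```

Request:
move_arm(
  moves=[0,0,0,0,0,1,0],
)

```text
clock: 12.3
ee_pos: [543.6, -153.1, 58.4]
tcp_rot: [3.109, 0.403, 0.006]
wrist_force: [-5.8, -0.1, 16.2]
finger_gap: 0.0
```

At the stop: z 58.3 and 16–20 N. I'll let it go and check that the key comes back up.

Request:
move_arm(
  moves=[0,0,0,0,0,-3,0,0,0,0,0,0,-3,0,0,0,0,0,0,-1,0,0,0,0,0,0,0,0],
)

```text
clock: 12.7
ee_pos: [543.4, -152.9, 66.7]
tcp_rot: [3.108, 0.404, 0.006]
wrist_force: [-0.5, -0.7, 1.4]
finger_gap: -0.1
```

```bash
python3 -c "
from h import *
avgF(6)"
```

```text
z 66.47 Fz mean 0.75 se 0.17 t 13.0
```

There is contact at 66.5 mm now, where there was none before, so key 3 is up. I'll retract clear and look.

Request:
move_arm(
  moves=[0,0,0,0,0,-10,0,0,0,0,0,0,-25,0,0,0,0,0,0,-30,0,0,0,0,0,20,-30,0,0,0,0,0,40,-15,0,0,0,0,0,45,0,0,0,0,0,0,45,0,0,0,0,0,0,35,0,0,0,0,0,0,10,0,0,0,0,0,0,0,0,0],
)

```text
clock: 14.0
ee_pos: [595.3, -343.0, 187.6]
tcp_rot: [3.108, 0.416, 0.009]
wrist_force: [-0.6, -0.3, -0.1]
finger_gap: 0.1
```

```bash
python3 - <<'E'
from h import *
s=readout.observe(); print(s["clock"],s["ee_pos"],s["wrist_force"])
a=[]
for n,(x,y) in(("top",(200,110)),("side",(180,150))):
    im=vision.capture(n)[:,:,::-1]; old=cv2.imread(f"pics/{n}0.png")
    f=lambda i:cv2.resize(i[y:y+170,x:x+180],None,fx=2.2,fy=1.7)
    cv2.imwrite(f"pics/{n}2.png",np.hstack([f(old),f(im)]))
E
```

```text
14.0 [ 595.31391751 -343.04492559  187.64373067] [-0.58132064 -0.25130265 -0.12413673]
```

View pics/top2.png

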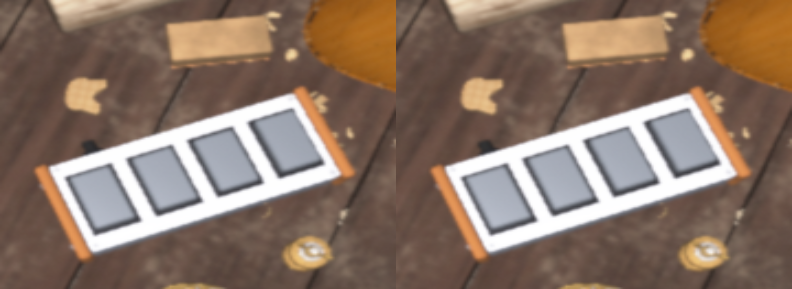

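View pics/side2.png

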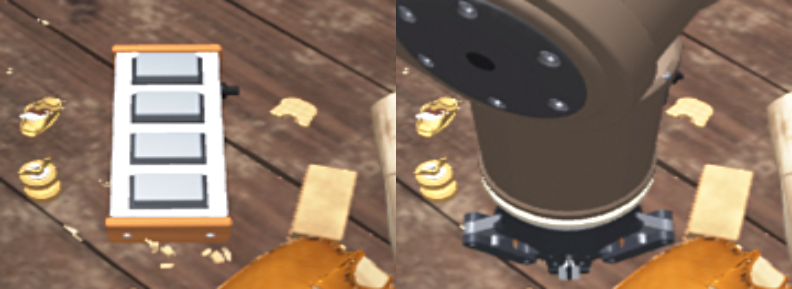

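In the before/after pictures (earlier view on the left), the plane, clamp, block and blank have not moved. The box looks fine in the top view, but the arm hides it in the side view. Key 3 pushed back at 66.5 mm after release, so I'm handing in.

```bash
python3 -c "
from bench import workorder
print(workorder.sign_off())"
```

```text
the job is handed in; nothing more can be done
None
```

Key 3, the third from the left, was the latched one. I pressed it right down, released it, and it sprang back up. I handed the job in at about 14 s.

- **Finding the key:** light taps of about 2 N sank keys 1, 2 and 4 softly by about 3 mm, so they were up. Key 3 gave no force until about 64 mm, which is 4 mm low, and then it was stiff.
- **Firmer tap than planned:** my first tap on key 3 went beyond a light tap. It reached about 8 N, at roughly 5.5 mm below full height. That is short of the 8 mm release point, and the key was still low afterwards.
- **Pressing it:** key 3 reached its stop at z ≈ 58.3 mm, with a peak reading of 19.5 N. The fingertips were about 4 mm off the key's centre along the row but still on the cap.
- **Last checks:** after release, key 3 pushed back with 0.75 N at 66.5 mm, which the latched key did not do before. With the arm lifted clear, the tools and parts had not moved in the before/after pictures.
- **Not confirmed:** the arm hid the box in the last side view, so I did not check by eye that all four keys stand level. That rests on the force readings and the top view. I did not re-tap keys 1, 2 and 4 after their light taps.

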